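# Refit the riser tube in the sauce dosing unit

## Robot

A 7-joint arm with a two-finger parallel gripper is mounted at the origin on the work surface. World frame = base frame: x ahead of the robot, y to its left, z up, the work surface at z = 0. Lengths are in m, angles in degrees, forces in N, time in s.
With the tool pointing down it reaches from about 0.425 to 0.975 m from the base axis. Payload 16.7 kg.
Tool frame: the origin (TCP) lies at the very end of the fingers, on their centre line; the grasp point (between the pads) lies 19 mm behind it (bot.pinch_z is the distance from the TCP to the grasp point, in m); z points along the fingers, y is the direction in which the jaws open and shut (so a half turn about z gives the same grasp; the last joint's range is limited). The gripper opens to 85 mm and grips with 20 to 120 N. Pads are 22 mm wide; open, the fingers measure 114 mm over their backs; the gripper's body (76 mm by 85 mm) begins 54 mm behind the grasp point. The pads swing forward as they close: fully open they stand 13 mm farther back than shut.
Start: joints at [-78.409, 24.414, 4.234, 92.017, -1.954, 63.644, -3.845], TCP at [0.233, 0.634, 0.231] pointing down, gripper open.
Joint ranges: [-163.25, 163.25], [-28.42, 122.38], [-70.27, 78.77], [12.13, 141.07], [-58.53, 238.53], [9.26, 117.41], [-156.51, 156.51]. Speed limits (degrees/s): [108.29, 108.29, 136.94, 136.94, 172.46, 172.46, 172.46].

## Interface

Orientations are given as [roll, pitch, yaw] about the fixed x, y, z axes, in that order (R = Rz(yaw) Ry(pitch) Rx(roll)).
In Python, from plant import bot gives the robot as it stands.
- The arm moves only by the tool apply_moves, never from a script. Its argument "rows" is a list of rows, each a list of 2 entries, a list of its own where there are three numbers: the shift along the tool's x, y, z in cm, then the turn, a rotation vector about the tool's x, y, z in degrees. In form: [[[x, y, z], [rx, ry, rz]], ...]. A call has exactly 10 rows; each row is the pose to reach, as a shift and turn from the pose commanded when the call began, along the tool's axes at that moment; what a row does not reach only later rows make up. A row lasts 1/10 s, in which the tool goes at most 50 mm and 8.59 degrees, less where a joint would pass 70% of its speed; a pose out of reach is approached as far as the arm can. A call with a gripper value outside its range is refused whole. "grip" is the opening in per cent of the stroke, from 0 (shut) to 100 (fully open), set as the call begins (left out, the last holds). The fingers move at their own pace and stop on an object; "newtons" is the grip in N (left out, the last holds). Time passes only in rows, so rows that repeat a pose let the fingers close, or fill a call up. It gives the time, the measured TCP pose, the force and the opening at its end, in the units of the state.
- bot.get_obs(): the state, without advancing time (a new reading comes with each control period).
- bot.read_camera(name): name is "scene" or "side" or "wrist"; returns the picture (480x640x3 uint8, red, green, blue); there is no depth.
- bot.camera_params(name): a dict with "K" (3x3 intrinsics, pixels), "k1" (the pictures are not rectified: a ray, as slopes to the right and down, at radius r is drawn at 1 + k1 r^2 times it, then the intrinsics apply), "R" (3x3) and "t" (3): a world point X has camera coordinates R X + t; the wrist camera has in their place "tool_from_camera" (4x4, takes a point from camera to tool coordinates, whose origin is the TCP and whose axes are the flange's). Camera axes: x right, y down, z forward; pixel columns grow to the right and rows downward; lengths in m; the calibration is good to about 2 mm. A picture is of the moment at which its call begins: read the wrist's pose just before it. camera_params takes no time and is no camera call.
- bot.finish_job(): hands the job in, once; it reports no verdict.
The state is a dict: "clock": time; "joint_pos": joint angles; "joint_vel": joint speeds; "joint_efforts": joint torques, N m; "ee_pos": TCP position; "ee_rot": TCP orientation; "force": force on the tool from outside, world axes, zero at the start; "ft_torque": the same for the moment, N m; "gripper_width": opening from 0.0 (shut) to 1.0 (fully open).
Only numpy, scipy, OpenCV 4.12 (cv2) and the standard library are available. Lean on these libraries where they do the work, as an engineer would, in place of code of your own. Each camera call takes 0.05 s, during which the arm holds its last target.

## Task

Take the washed riser tube (the one with the square grip block) from the drying rack and push it down into the push-fit fitting on the sauce dosing unit until it locks; feel for it, as the lock sits at a different depth in each unit, and never load the fitting with more than 40 N. Then, still holding the tube, tug it firmly upwards (13 to 20 N for half a second) to check that it is locked, and let go, leaving it standing in the fitting. Leave everything else where it is.

Things in the scene. Friction and masses are not known exactly. Their poses are not given: they have to be found in the camera images.
- tube_grip (a point): Riser tube, steel, 0.11-0.22 kg, hanging upright in the rack: centre of its SQUARE grip block (24 x 24 mm, 32 mm tall; x and y axes square to its flats, z up along the tube). This point is 96 mm above the tube's foot; a 16 mm stub ends 28 mm above it. Under the block a 16 mm neck, then a round flange 36 mm across, 4 mm thick, underside 34 mm below this point, by which it hangs.
- tube: The same riser tube: centre of its foot, z up along the tube. The tube is 16 mm across. Its lowest 12 mm is a nose with a conical tip (9 mm across at the foot, 16 mm from 6 mm up). Above the nose is a locking groove, 11 mm across, from 12 to 22 mm above the foot.
- unit: Sauce dosing unit, fixed: steel box 160 x 130 mm, top 60 mm above the table, with an upright grey push-fit fitting on it (round barrel 36 to 42 mm across, 52 mm tall). Origin on the table under the fitting's axis; the box reaches from 60 mm behind to 100 mm ahead of it along its x. Over 40 N between tube and unit damages the fitting.
- mouth (a point): Centre of the fitting's mouth, level with its rim, 112 mm above the table. The vertical bore is 18 mm across, flared to 24 mm over the top 9 mm. Spring teeth inside snap into the tube's groove. Their depth is hidden and varies: the tube locks when its foot is 33 to 43 mm below the rim. Getting past the teeth takes 3 to 10 N.
- collet (a joint): Rise (m) of the sprung collet that carries the teeth: 0 at rest, at most 0.005. Only pulling up a locked tube lifts it: from about 9 N, then 2 N per mm; an unlocked tube slides up at under 8 N. Below the teeth a sprung seal pushes the tube back: 2 N from 1.5 mm short of locking, then 4 N per mm, up to a solid stop 3 mm beyond locking. So 11 to 20 N of steady push means it is past the lock.
- rack: White drying rack, fixed: plate 80 x 210 mm, its top 75 mm above the table, with three square 23 mm holes 70 mm apart along its y, the middle one over the origin (on the table). The riser tube, the wide tube and the plug hang in the holes by their flanges, in any order.
- wide_grip (a point): Another, wider tube in the rack, which does not fit (20 mm, with a ROUND head 30 mm across, otherwise alike): centre of its head, 96 mm above its foot. To be left in the rack.
- plug_top (a point): A short plug with a low round cap in the rack (36 mm flange, top 18 mm above the rack's plate): centre of its top. To be left in the rack.
- sauce_bottle: Bystander: clear sauce bottle, 60 mm across, 170 mm tall, upright; origin under its centre.
- shaker: Bystander: small glass shaker with steel cap, 44 mm across, 65 mm tall, upright; origin under its centre.
- cup: Bystander: small white portion cup, 72 mm across, 42 mm tall; origin under its centre.
- bowl: Bystander: steel mixing bowl, 140 mm across, 60 mm tall; origin under its centre.
- spoon: Bystander: steel spoon, 220 mm long, lying flat; origin near its middle, on the table.
- scraper: Bystander: steel dough scraper with white grip, about 110 x 140 mm, lying flat; origin under its middle.
- cutter: Bystander: pizza wheel with black handle, about 205 mm long, lying flat; origin under its middle.

How it is judged:
By the outcome, as a careful person would: the job done as asked, in the order asked, and still so for the second after the job is handed in, with the robot touching nothing.
It also fails if it takes over 61 s, if anything falls off the work surface, if the arm or the gripper's body presses on something with over 40 N, if the wrist force passes 120 N, or if a joint passes its speed limit or range.

## Working session

There is one attempt and no reset: what is moved stays moved. The work goes in short steps, Python scripts to look and compute and a tool call to move; the robot and the scene stay as the last step left them, time stands still between calls to the robot, and variables do not carry over. Pictures are saved under pics/ and viewed, and the job is handed in when it is done.

Besides the shell and the picture viewer there is one more tool, called after ">>>" by a JSON object that holds its "op" and its "data", one argument or row to a line. apply_moves: Moves the arm, as the interface text tells. Its arguments: {"type":"object","properties":{"rows":{"type":"array"},"grip":{"type":"number"},"newtons":{"type":"number"}},"required":["rows"]}

```bash
ls; mkdir -p pics
python3 - <<'E'
from plant import bot
import cv2,json,numpy as np
o=bot.get_obs()
for n in ["scene","side","wrist"]:
    im=bot.read_camera(n); cv2.imwrite(f"pics/{n}0.png",im[:,:,::-1])
    p=bot.camera_params(n); print(n,{k:np.round(v,4).tolist() for k,v in p.items()})
print(o, bot.pinch_z)
E
```

```text
pics
scene {'K': [[499.5595, 0.0, 321.7787], [0.0, 499.5595, 239.3901], [0.0, 0.0, 1.0]], 'k1': 0.0146, 'R': [[0.5933, 0.8049, 0.0122], [0.5939, -0.4275, -0.6815], [-0.5434, 0.4116, -0.7317]], 't': [-0.2795, -0.2317, 1.5651]}
side {'K': [[557.0603, 0.0, 319.8231], [0.0, 557.0603, 238.1661], [0.0, 0.0, 1.0]], 'k1': 0.0216, 'R': [[0.9114, -0.4112, 0.0123], [-0.286, -0.6548, -0.6996], [0.2958, 0.6341, -0.7144]], 't': [-0.4826, 0.2168, 1.224]}
wrist {'K': [[411.1324, 0.0, 326.0842], [0.0, 411.1324, 239.7092], [0.0, 0.0, 1.0]], 'k1': -0.0371, 'tool_from_camera': [[0.0006, -0.9649, -0.2627, 0.0666], [1.0, 0.0006, 0.0, 0.0007], [0.0001, -0.2627, 0.9649, -0.1427], [0.0, 0.0, 0.0, 1.0]]}
{'clock': 0.0, 'joint_pos': array([-78.40880835,  24.44924366,   4.23176789,  92.05188338,
        -1.95407611,  63.64543116,  -3.84521646]), 'joint_vel': array([-0.00754248,  0.02951243, -0.04478111,  0.00195201,  0.0278347 ,
        0.09393586, -0.03584822]), 'joint_efforts': array([-7.28140021e-04, -9.49811196e+01,  3.75958711e+00, -4.63506997e+01,
        1.90460397e-02,  9.90211149e-03, -8.86548401e-05]), 'ee_pos': array([0.23248734, 0.63325656, 0.23061833]), 'ee_rot': array([-1.79925807e+02,  5.35896629e-03,  1.59840092e+02]), 'force': array([ 0.16352608,  0.96055695, -0.23326962]), 'ft_torque': array([-0.04114596, -0.00055462, -0.00697782]), 'gripper_width': 0.99566799407041} 0.0187
```

View pics/scene0.png

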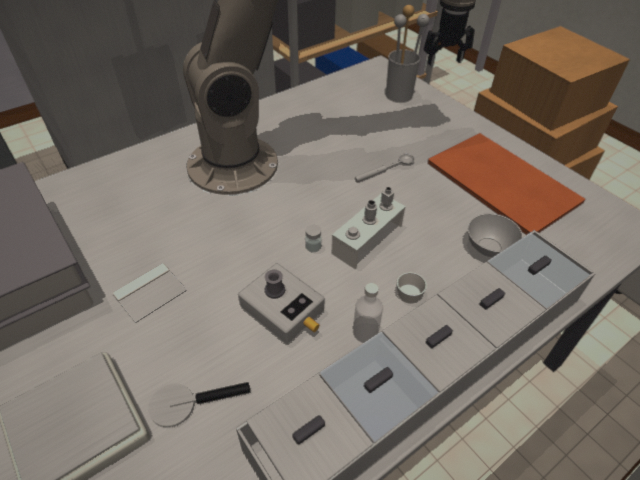

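View pics/side0.png

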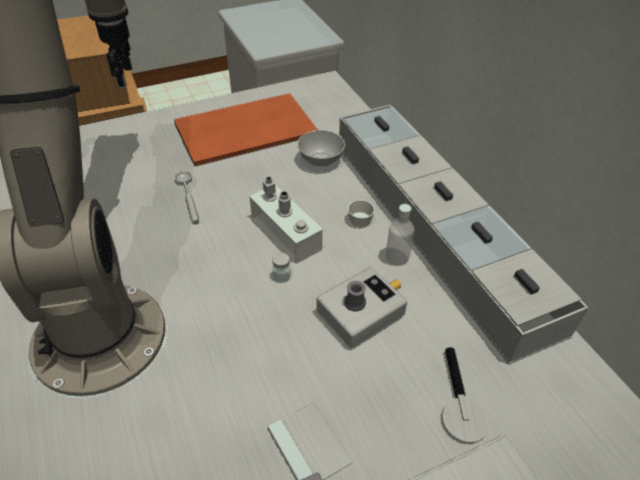

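View pics/wrist0.png

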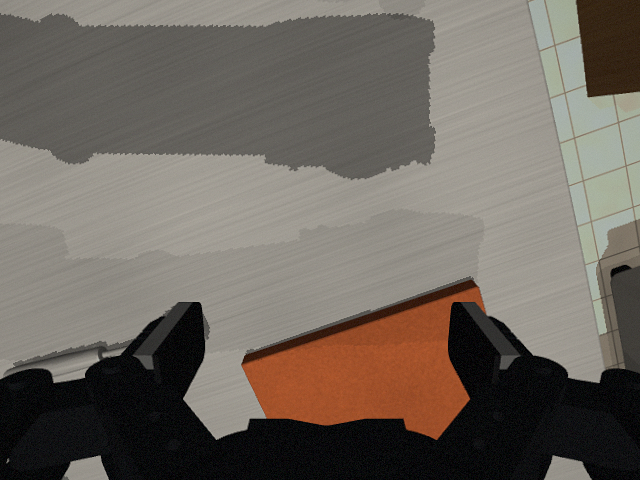

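The scene view shows the rack around (368,228): plug at (352,232) and two tube heads at (371,205) and (387,192). The fitting is at (274,283). The side view shows the tubes at (269,187) and (285,200), and the fitting at (355,292). I'll zoom in to tell the heads apart.

```bash
cat > h.py <<'E'
import numpy as np, cv2
from scipy.spatial.transform import Rotation as Rt
from plant import bot
def cam(name,obs=None):
    p=bot.camera_params(name); K=np.array(p["K"]);k1=float(p["k1"])
    if name=="wrist":
        T=np.eye(4);T[:3,:3]=Rt.from_euler("xyz",obs["ee_rot"],degrees=True).as_matrix();T[:3,3]=obs["ee_pos"]
        W=T@np.array(p["tool_from_camera"]); return K,k1,W[:3,:3].T,-W[:3,:3].T@W[:3,3]
    return K,k1,np.array(p["R"]),np.array(p["t"])
def dist(k1): return np.array([k1,0,0,0.])
def ray(c,uv):
    K,k1,R,t=c
    n=cv2.undistortPoints(np.array([[uv]],float),K,dist(k1))[0,0]
    d=R.T@np.array([n[0],n[1],1]); return -R.T@t, d/np.linalg.norm(d)
def onplane(c,uv,z):
    o,d=ray(c,uv); return o+d*(z-o[2])/d[2]
def tri(cs,uvs):
    A=np.zeros((3,3));b=np.zeros(3);L=[]
    for c,uv in zip(cs,uvs):
        o,d=ray(c,uv);M=np.eye(3)-np.outer(d,d);A+=M;b+=M@o;L.append((o,M))
    X=np.linalg.solve(A,b); return X,[float(np.linalg.norm(M@(X-o))) for o,M in L]
def proj(c,X):
    K,k1,R,t=c
    return cv2.projectPoints(np.array(X,float).reshape(-1,1,3),cv2.Rodrigues(R)[0],t,K,dist(k1))[0].reshape(-1,2)
E
python3 - <<'E'
import cv2
s=cv2.imread('pics/scene0.png');d=cv2.imread('pics/side0.png')
def z(im,x,y,w,h,f): return cv2.resize(im[y:y+h,x:x+w],None,fx=f,fy=f,interpolation=cv2.INTER_CUBIC)
cv2.imwrite('pics/z1.png',cv2.hconcat([z(s,325,180,90,90,4),z(d,240,170,90,90,4)]))
cv2.imwrite('pics/z2.png',cv2.hconcat([z(s,230,255,100,90,4),z(d,310,260,100,90,4)]))
E
```

```text
(no output)
```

View pics/z1.png

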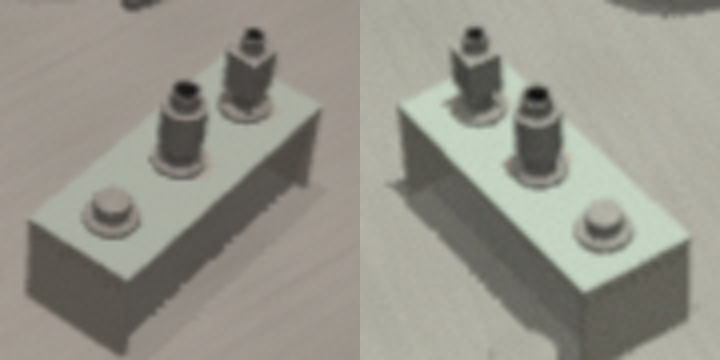

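View pics/z2.png

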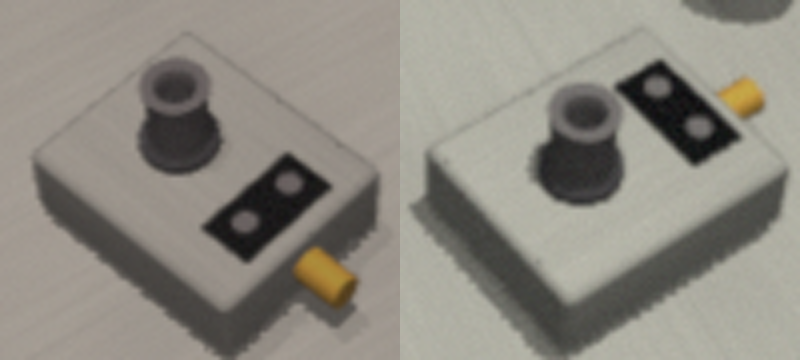

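Run:
```python
from h import *
S,D=cam("scene"),cam("side")
def px(z,ox,oy): return ((z[0]+.5)/4-.5+ox,(z[1]+.5)/4-.5+oy)
def two(n,a,b,oa,ob):
    ua,ub=px(a,*oa),px(b,*ob); X,e=tri([S,D],[ua,ub]); print(n,X.round(4),np.round(e,4)); return X
A=(325,180);B=(240,170)
two("stubtop",(253,34),(474-360,34),A,B)
two("widetop",(185,90),(537-360,95),A,B)
two("plugtop",(111,202),(603-360,214),A,B)
A=(230,255);B=(310,260)
m=two("mouth",(174,87),(585-400,113),A,B)
for n,c,u in(("s",S,px((174,87),*A)),("d",D,px((185,113),*B))): print(onplane(c,u,.112).round(4))
# rack corners plane .075
for z in((320,108),(128,278),(30,222)): print("rack s",onplane(S,px(z,325,180),.075).round(4))
for z in((40,106),(222,292),(328,238)): print("rack d",onplane(D,px(z,240,170),.075).round(4))
for z in((187,33),(378,172),(222,308),(36,158)): print("unit s",onplane(S,px(z,*A),.06).round(4))
for z in((240,30),(388,168),(172,302),(28,155)): print("unit d",onplane(D,px(z,*B),.06).round(4))
for n,u,z in(("bottle base",(368,330),0),("shaker",(313,250),0),("bottle cap",(371,290),.17)):print(n,onplane(S,u,z).round(3))
```

```text
stubtop [0.4772 0.2043 0.14  ] [0.0012 0.0012]
widetop [0.4919 0.1347 0.1398] [0.001 0.001]
plugtop [0.5065 0.0673 0.0927] [0.0005 0.0005]
mouth [ 0.5298 -0.1811  0.1127] [0.0009 0.0009]
[ 0.5289 -0.1799  0.112 ]
[ 0.5301 -0.1816  0.112 ]
rack s [0.5069 0.2478 0.075 ]
rack s [0.5504 0.0471 0.075 ]
rack s [0.4773 0.0268 0.075 ]
rack d [0.4321 0.2285 0.075 ]
rack d [0.4759 0.0269 0.075 ]
rack d [0.5528 0.0433 0.075 ]
unit s [ 0.461  -0.1308  0.06  ]
unit s [ 0.613  -0.0988  0.06  ]
unit s [ 0.6364 -0.2215  0.06  ]
unit s [ 0.4895 -0.2524  0.06  ]
unit d [ 0.6097 -0.1022  0.06  ]
unit d [ 0.637  -0.2245  0.06  ]
unit d [ 0.4885 -0.2554  0.06  ]
unit d [ 0.4592 -0.1366  0.06  ]
bottle base [ 0.712 -0.044  0.   ]
shaker [ 0.436 -0.003  0.   ]
bottle cap [ 0.718 -0.059  0.17 ]
```

Both views agree (about 1 mm residual). The riser tube with the square block is in the far hole, at about (0.477, 0.204), and the mouth is at about (0.530, -0.181). I'll move above the tube for a wrist view.

```bash
cat >> h.py <<'E'
def delta(pos,yaw,obs=None):
    o=obs or bot.get_obs()
    R0=Rt.from_euler("xyz",o["ee_rot"],degrees=True); R1=Rt.from_euler("xyz",[180,0,yaw],degrees=True)
    d=R0.inv().apply(np.array(pos)-o["ee_pos"])*100
    print("shift cm",d.round(3),"turn",(R0.inv()*R1).as_rotvec(degrees=True).round(3))
E
python3 - <<'E'
from h import *
delta([.4772,.2043,.25],102)
E
```

```text
shift cm [-37.754 -31.847  -1.889] turn [-4.9000e-02  3.2000e-02  5.7841e+01]
```

>>> {"op": "apply_moves", "data": {
  "rows": [
    [[-1, -0.8, -0.5], [0, 0, 2]],
    [[-4, -3.3, -1], [0, 0, 6]],
    [[-7.5, -6.3, -1.9], [0, 0, 12]],
    [[-11, -9.3, -1.9], [0, 0, 18]],
    [[-14.5, -12.3, -1.9], [0, 0, 24]],
    [[-18, -15.2, -1.9], [0, 0, 30]],
    [[-21.5, -18.1, -1.9], [0, 0, 36]],
    [[-25, -21.1, -1.9], [0, 0, 42]],
    [[-28.5, -24, -1.9], [0, 0, 47]],
    [[-31, -26.2, -1.9], [0, 0, 51]]
  ]
}}

```text
clock: 1.15
ee_pos: [0.4345, 0.2772, 0.2508]
ee_rot: [180.0, -0.0, 108.4]
force: [0.1, 0.7, -0.1]
gripper_width: 1.004
```

>>> {"op": "apply_moves", "data": {
  "rows": [
    [[0, 0, 0], [0, 0, 0]],
    [[0, 0, 0], [0, 0, 0]],
    [[0, 0, 0], [0, 0, 0]],
    [[0, 0, 0], [0, 0, 0]],
    [[0, 0, 0], [0, 0, 0]],
    [[0, 0, 0], [0, 0, 0]],
    [[0, 0, 0], [0, 0, 0]],
    [[0, 0, 0], [0, 0, 0]],
    [[0, 0, 0], [0, 0, 0]],
    [[0, 0, 0], [0, 0, 0]]
  ]
}}

```text
clock: 2.15
ee_pos: [0.4333, 0.2808, 0.2503]
ee_rot: [-180.0, 0.0, 108.8]
force: [0.3, -0.4, -0.4]
gripper_width: 1.001
```

Run:
```python
from h import *
delta([.4772,.2043,.25],102)
```

```text
shift cm [-8.658  1.68   0.03 ] turn [-2.000e-03  2.000e-03  6.837e+00]
```

>>> {"op": "apply_moves", "data": {
  "rows": [
    [[-1, 0.2, 0], [0, 0, 1]],
    [[-2.5, 0.5, 0], [0, 0, 2]],
    [[-4.2, 0.8, 0], [0, 0, 3.4]],
    [[-6, 1.2, 0], [0, 0, 4.8]],
    [[-7.3, 1.4, 0], [0, 0, 5.8]],
    [[-8.2, 1.6, 0], [0, 0, 6.5]],
    [[-8.66, 1.68, 0], [0, 0, 6.8]],
    [[-8.66, 1.68, 0], [0, 0, 6.8]],
    [[-8.66, 1.68, 0], [0, 0, 6.8]],
    [[-8.66, 1.68, 0], [0, 0, 6.8]]
  ]
}}

```text
clock: 3.15
ee_pos: [0.4769, 0.2049, 0.2503]
ee_rot: [-180.0, -0.0, 102.1]
force: [-0.3, -0.5, -0.4]
gripper_width: 1.001
```

Run:
```python
from h import *
o=bot.get_obs(); im=bot.read_camera("wrist"); cv2.imwrite("pics/w1.png",im[:,:,::-1])
np.save("w1obs.npy",o,allow_pickle=True); print(o["ee_pos"],o["ee_rot"],o["joint_pos"].round(1))
c=cam("wrist",o); print(proj(c,[[.4772,.2043,.137],[.4772,.2043,.125],[.4919,.1347,.137]]))
```

```text
[0.4768811  0.20493502 0.25025793] [-1.79990476e+02 -5.88747655e-03  1.02107967e+02] [-54.    8.9  26.6 111.8  -4.6  60.3 -13.3]
[[326.06432539 236.78988672]
 [326.06255154 232.22446793]
 [325.67603165 336.35695761]]
```

View pics/w1.png

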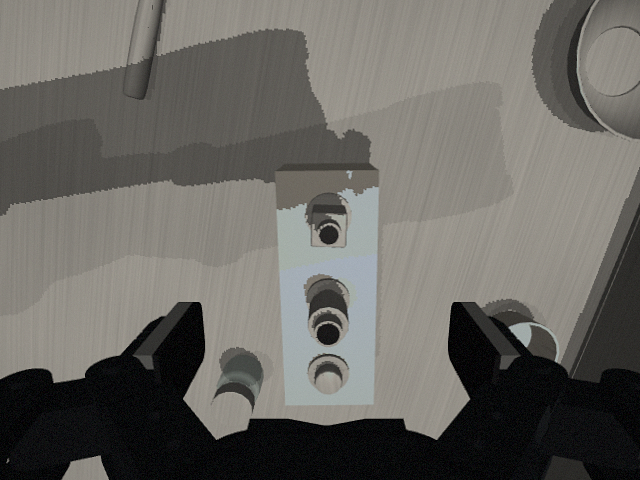

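The wrist view shows the riser tube's block as a square at about (328,228) with the stub at (329,233). The wide round head is at (327,332) and the plug at (328,373). Next I'll measure the block's yaw and centre.

Run:
```python
import cv2
im=cv2.imread('pics/w1.png')
cv2.imwrite('pics/z3.png',cv2.resize(im[185:260,290:370],None,fx=8,fy=8,interpolation=cv2.INTER_CUBIC))
```

```text
(no output)
```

View pics/z3.png

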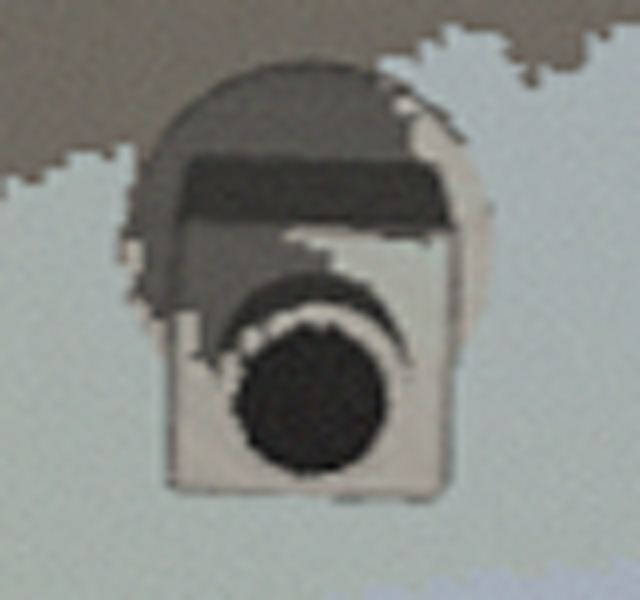

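Run:
```python
from h import *
o=np.load("w1obs.npy",allow_pickle=True).item(); c=cam("wrist",o)
P=[onplane(c,((a+.5)/8-.5+290,(b+.5)/8-.5+185),.125) for a,b in((175,218),(455,230),(450,497),(170,489))]
P=np.array(P); print(P.round(4),"c",P.mean(0).round(4)); 
for i in range(4):
    d=P[(i+1)%4]-P[i]; print(np.linalg.norm(d).round(4),(np.degrees(np.arctan2(d[1],d[0]))%90).round(2))
print("stub",onplane(c,((311.5)/8-.5+290,(398)/8-.5+185),.137).round(4))
```

```text
[[0.4648 0.2159 0.125 ]
 [0.4877 0.2198 0.125 ]
 [0.4924 0.1972 0.125 ]
 [0.4691 0.1929 0.125 ]] c [0.4785 0.2065 0.125 ]
0.0233 9.64
0.0231 11.83
0.0238 10.44
0.0234 10.57
stub [0.4783 0.2063 0.137 ]
```

Run:
```python
from h import *
delta([.478,.206,.089],100.6)
```

```text
shift cm [ 0.087  0.129 16.128] turn [-0.005 -0.003  1.503]
```

>>> {"op": "apply_moves", "data": {
  "rows": [
    [[0.09, 0.13, 0.7], [0, 0, 1.5]],
    [[0.09, 0.13, 2.5], [0, 0, 1.5]],
    [[0.09, 0.13, 5], [0, 0, 1.5]],
    [[0.09, 0.13, 7.5], [0, 0, 1.5]],
    [[0.09, 0.13, 10], [0, 0, 1.5]],
    [[0.09, 0.13, 12], [0, 0, 1.5]],
    [[0.09, 0.13, 13.7], [0, 0, 1.5]],
    [[0.09, 0.13, 15], [0, 0, 1.5]],
    [[0.09, 0.13, 15.8], [0, 0, 1.5]],
    [[0.09, 0.13, 16.1], [0, 0, 1.5]]
  ]
}}

```text
clock: 4.2
ee_pos: [0.4781, 0.2054, 0.0887]
ee_rot: [-180.0, 0.0, 100.5]
force: [0.2, -0.2, 0.1]
gripper_width: 0.996
```

>>> {"op": "apply_moves", "data": {
  "rows": [
    [[0, 0, 0], [0, 0, 0]],
    [[0, 0, 0], [0, 0, 0]],
    [[0, 0, 0], [0, 0, 0]],
    [[0, 0, 0], [0, 0, 0]],
    [[0, 0, 0], [0, 0, 0]],
    [[0, 0, 0], [0, 0, 0]],
    [[0, 0, 0], [0, 0, 0]],
    [[0, 0, 0], [0, 0, 0]],
    [[0, 0, 0], [0, 0, 0]],
    [[0, 0, 0], [0, 0, 0]]
  ],
  "grip": 0,
  "newtons": 70
}}

```text
clock: 5.2
ee_pos: [0.4785, 0.2056, 0.0899]
ee_rot: [180.0, -0.0, 100.5]
force: [-2.5, -0.1, 8.1]
gripper_width: 0.27
```

Run:
```python
from h import *
o=bot.get_obs(); print(o["ee_pos"],o["ee_rot"],o["force"],o["ft_torque"],o["gripper_width"])
im=bot.read_camera("wrist"); cv2.imwrite("pics/w2.png",im[:,:,::-1])
```

```text
[0.47847643 0.20564565 0.08988667] [ 1.79967474e+02 -3.02911412e-02  1.00538047e+02] [-2.50250831 -0.05916914  8.07466224] [-0.12984935  0.43354768 -0.0596709 ] 0.2700002559753026
```

View pics/w2.png

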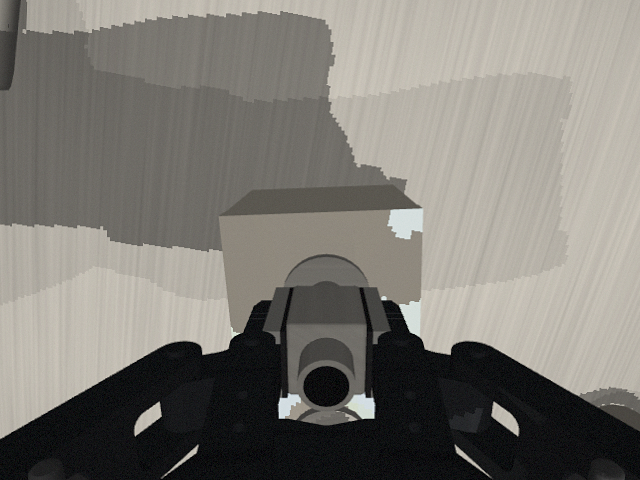

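The wrist view shows the block between the pads (opening 0.27, about 23 mm) with the stub at (326,385). Lifting.

>>> {"op": "apply_moves", "data": {
  "rows": [
    [[0, 0, -0.3], [0, 0, 0]],
    [[0, 0, -1], [0, 0, 0]],
    [[0, 0, -2.3], [0, 0, 0]],
    [[0, 0, -4], [0, 0, 0]],
    [[0, 0, -6], [0, 0, 0]],
    [[0, 0, -8.5], [0, 0, 0]],
    [[0, 0, -11], [0, 0, 0]],
    [[0, 0, -13], [0, 0, 0]],
    [[0, 0, -14.2], [0, 0, 0]],
    [[0, 0, -14.7], [0, 0, 0]]
  ]
}}

```text
clock: 6.25
ee_pos: [0.4786, 0.2056, 0.2378]
ee_rot: [179.9, -0.1, 100.5]
force: [-0.2, -0.1, -1.4]
gripper_width: 0.269
```

Run:
```python
from h import *
o=bot.get_obs(); print(o["ee_pos"],o["ee_rot"],o["force"],o["ft_torque"],o["gripper_width"])
delta([.53,-.181,.237],72)
```

```text
[0.47858121 0.20561772 0.23782575] [ 1.79909654e+02 -5.96585093e-02  1.00538759e+02] [-0.23964304 -0.08134791 -1.41115702] [ 0.03502206 -0.03778844 -0.01154628] 0.2687182240775336
shift cm [-38.95   -2.016   0.039] turn [ 0.074 -0.081 28.539]
```

>>> {"op": "apply_moves", "data": {
  "rows": [
    [[-0.8, 0, 0], [0, 0, 0.6]],
    [[-2.8, -0.1, 0], [0, 0, 2]],
    [[-6, -0.3, 0], [0, 0, 4.4]],
    [[-9.5, -0.5, 0], [0, 0, 7]],
    [[-13, -0.7, 0], [0, 0, 9.5]],
    [[-16.5, -0.9, 0], [0, 0, 12]],
    [[-20, -1, 0], [0, 0, 14.6]],
    [[-23, -1.2, 0], [0, 0, 16.9]],
    [[-25, -1.3, 0], [0, 0, 18.3]],
    [[-26, -1.4, 0], [0, 0, 19]]
  ]
}}

```text
clock: 7.25
ee_pos: [0.5115, -0.0553, 0.2358]
ee_rot: [-180.0, 0.0, 81.3]
force: [0.5, 0.5, -0.1]
gripper_width: 0.272
```

>>> {"op": "apply_moves", "data": {
  "rows": [
    [[-1, 0, 0], [0, 0, 0.7]],
    [[-3, -0.1, 0], [0, 0, 2.2]],
    [[-5.5, -0.2, 0], [0, 0, 4]],
    [[-8, -0.4, 0], [0, 0, 5.8]],
    [[-10.2, -0.5, 0], [0, 0, 7.5]],
    [[-11.8, -0.6, 0], [0, 0, 8.6]],
    [[-12.7, -0.6, 0], [0, 0, 9.3]],
    [[-12.95, -0.62, 0], [0, 0, 9.5]],
    [[-12.95, -0.62, 0], [0, 0, 9.5]],
    [[-12.95, -0.62, 0], [0, 0, 9.5]]
  ]
}}

```text
clock: 8.25
ee_pos: [0.4871, -0.1791, 0.2362]
ee_rot: [-180.0, -0.0, 72.1]
force: [1.1, 0.4, -0.8]
gripper_width: 0.269
```

Run:
```python
from h import *
o=bot.get_obs(); print(o["ee_pos"],o["ee_rot"],o["force"])
np.save("o3.npy",o,allow_pickle=True)
P=[]
for n,(x,y) in (("scene",(250,200)),("side",(330,215))):
    im=bot.read_camera(n)[:,:,::-1]; cv2.imwrite(f"pics/{n}3.png",im)
    P.append(cv2.resize(im[y:y+120,x-20:x+80],None,fx=4,fy=4,interpolation=cv2.INTER_CUBIC))
cv2.imwrite("pics/z4.png",cv2.hconcat(P))
im=bot.read_camera("wrist"); cv2.imwrite("pics/w3.png",im[:,:,::-1])
```

```text
[ 0.48714094 -0.17905975  0.236225  ] [-1.79986980e+02 -4.70982187e-03  7.21227007e+01] [ 1.13035431  0.43422658 -0.84932604]
```

View pics/z4.png

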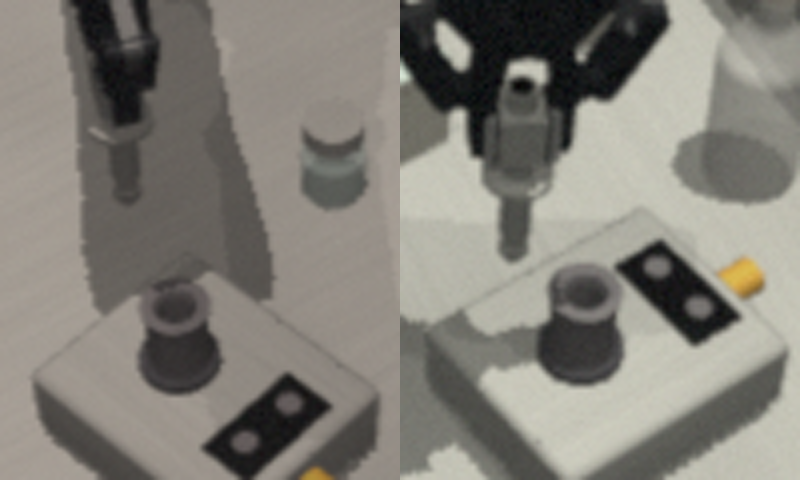

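View pics/w3.png

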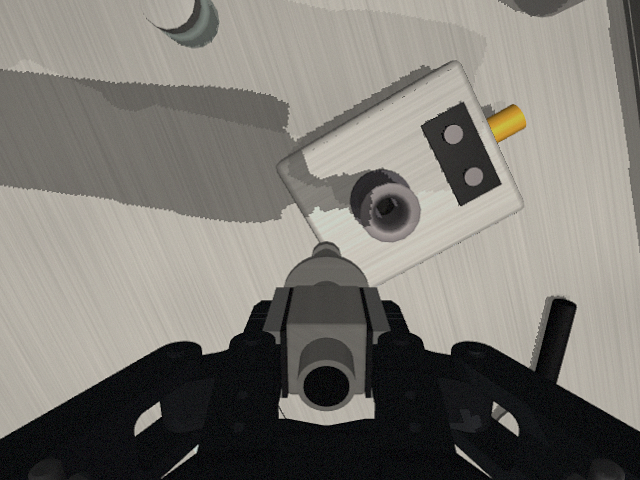

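The move ended 43 mm short in x: I kept the old tool axes after the yaw change. No harm done, and the mouth is now visible in the wrist view at about (388,212). I'll measure the mouth and the tube there.

Run:
```python
from h import *
im=cv2.imread('pics/w3.png')
cv2.imwrite('pics/z5.png',cv2.hconcat([cv2.resize(im[160:260,340:440],None,fx=4,fy=4,interpolation=cv2.INTER_CUBIC),cv2.resize(im[225:325,275:375],None,fx=4,fy=4,interpolation=cv2.INTER_CUBIC)]))
o=np.load("o3.npy",allow_pickle=True).item(); c=cam("wrist",o)
X=o["ee_pos"].copy()
print("tool axis proj foot",proj(c,[[X[0],X[1],X[2]+.019-.096]]), "stub top",proj(c,[[X[0],X[1],X[2]+.019+.028]]))
```

```text
tool axis proj foot [[326.37300479 252.19530078]] stub top [[326.7878212  386.79887408]]
```

View pics/z5.png

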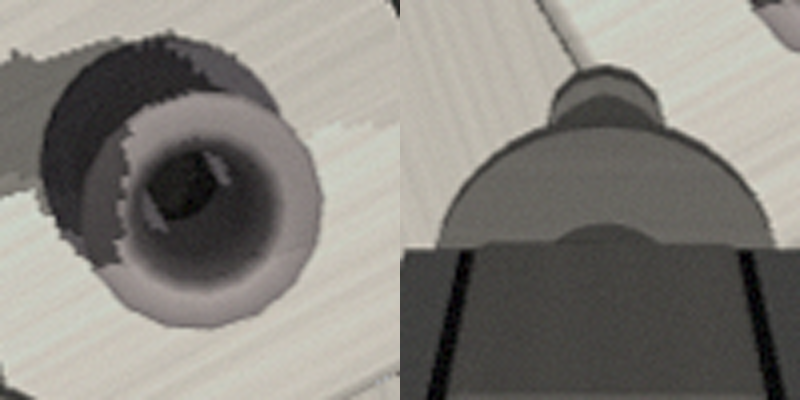

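Run:
```python
from h import *
o=np.load("o3.npy",allow_pickle=True).item(); c=cam("wrist",o)
X=o["ee_pos"]
for z in((203,210),(205,213)): print("mouth",onplane(c,((z[0]+.5)/4-.5+340,(z[1]+.5)/4-.5+160),.112).round(4))
r0=onplane(c,(322.5/4-.5+340,212),.112);l0=onplane(c,(82.5/4-.5+340,212),.112);print("dia",np.linalg.norm(r0-l0))
# expected silhouette top of tube nose shoulder: far side in image-up direction
Rm=Rt.from_euler("xyz",o["ee_rot"],degrees=True).as_matrix()
for h,r in((0,.0045),(.006,.008),(.012,.008)):
    a=np.linspace(0,2*np.pi,73); z=X[2]+.0187-.096+h
    P=X[None,:]*[1,1,0]+np.outer(np.cos(a),Rm[:,0])*r+np.outer(np.sin(a),Rm[:,1])*r; P[:,2]=z
    q=proj(c,P); i=q[:,1].argmin(); print(h,q[i],q[:,0].min(),q[:,0].max())
# scene/side foot of held tube (z4): predicted pixel of foot point
F=[X[0],X[1],X[2]+.0187-.096]
S,D=cam("scene"),cam("side")
print("scene foot",proj(S,F),"obs",((126.5)/4-.5+230,(200.5)/4-.5+200),"side",proj(D,F),"obs",((112.5)/4-.5+310,(258.5)/4-.5+215))
delta([.53,-.181,.217],72)
```

```text
mouth [ 0.5315 -0.1794  0.112 ]
mouth [ 0.5317 -0.18    0.112 ]
dia 0.0397620825605909
0 [326.37893404 244.2951489 ] 318.3232501562163 334.42164920508657
0.006 [326.39426706 241.09360908] 311.70348532138524 341.0608907733893
0.012 [326.40512246 244.12480542] 311.3249369613189 341.4602701912709
scene foot [[262.06772133 251.04367966]] obs (261.125, 249.625) side [[337.91102172 278.97235329]] obs (337.625, 279.125)
shift cm [1.148 4.139 1.927] turn [-0.009 -0.003  0.112]
```

Run:
```python
from h import *
delta([.5308,-.1803,.200],72)
```

```text
shift cm [1.239 4.194 3.627] turn [-0.009 -0.003  0.112]
```

>>> {"op": "apply_moves", "data": {
  "rows": [
    [[0.1, 0.4, 0], [0, 0, 0]],
    [[0.4, 1.4, 0], [0, 0, 0]],
    [[0.8, 2.6, 0], [0, 0, 0]],
    [[1.1, 3.7, 0], [0, 0, 0]],
    [[1.24, 4.19, 0.3], [0, 0, 0]],
    [[1.24, 4.19, 1.2], [0, 0, 0]],
    [[1.24, 4.19, 2.2], [0, 0, 0]],
    [[1.24, 4.19, 3.1], [0, 0, 0]],
    [[1.24, 4.19, 3.6], [0, 0, 0]],
    [[1.24, 4.19, 3.6], [0, 0, 0]]
  ]
}}

```text
clock: 9.4
ee_pos: [0.5299, -0.181, 0.1995]
ee_rot: [-179.9, 0.0, 72.0]
force: [0.2, -0.1, -1.5]
gripper_width: 0.272
```

Run:
```python
from h import *
o=bot.get_obs(); print(o["ee_pos"],o["ee_rot"],o["force"])
np.save("o4.npy",o,allow_pickle=True)
P=[]
for n,(x,y) in (("scene",(235,230)),("side",(310,235))):
    im=bot.read_camera(n)[:,:,::-1]; cv2.imwrite(f"pics/{n}4.png",im)
    P.append(cv2.resize(im[y:y+90,x:x+80],None,fx=5,fy=5,interpolation=cv2.INTER_CUBIC))
cv2.imwrite("pics/z6.png",cv2.hconcat(P))
F=[o["ee_pos"][0],o["ee_pos"][1],o["ee_pos"][2]+.0187-.096]
for n,(x,y) in (("scene",(235,230)),("side",(310,235))): print(n,(proj(cam(n),[F,[.5308,-.1803,.112]])-[x,y]+.5)*5-.5)
```

```text
[ 0.52993847 -0.18097858  0.19950116] [-1.79926342e+02  1.79852553e-02  7.20278804e+01] [ 0.17725241 -0.07379743 -1.47057138]
scene [[190.60930379 222.12092171]
 [194.28071914 236.99302824]]
side [[231.67246508 250.12766294]
 [231.35629663 263.70538528]]
```

View pics/z6.png

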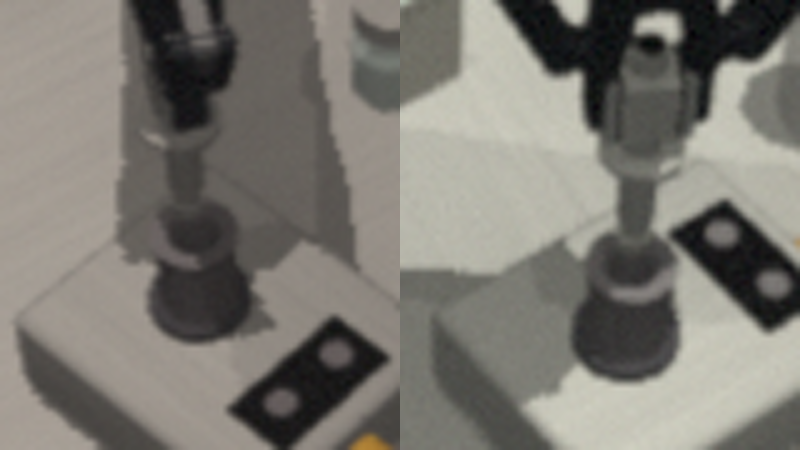

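Run:
```python
from h import *
o=np.load("o4.npy",allow_pickle=True).item()
P=[]
for n,(x,y) in (("scene",(253,255)),("side",(335,265))):
    im=cv2.imread(f"pics/{n}4.png")
    P.append(cv2.resize(im[y:y+44,x:x+40],None,fx=10,fy=10,interpolation=cv2.INTER_CUBIC))
    X=o["ee_pos"]; Q=[[X[0],X[1],X[2]+.0187-.096+h] for h in(0,.006,.012,.022,.04,.06)]
    print(n,((proj(cam(n),Q)-[x,y]+.5)*10-.5).round(0).tolist())
    J=proj(cam(n),[[.53,-.18,.112],[.531,-.18,.112],[.53,-.179,.112]]); print("px/mm x10",((J[1:]-J[0])*10).round(1).tolist())
cv2.imwrite("pics/z7.png",cv2.hconcat(P))
```

```text
scene [[202.0, 195.0], [200.0, 178.0], [198.0, 160.0], [196.0, 132.0], [191.0, 78.0], [185.0, 18.0]]
px/mm x10 [[2.4, 2.8], [3.8, -2.0]]
side [[214.0, 201.0], [216.0, 183.0], [217.0, 164.0], [220.0, 133.0], [225.0, 77.0], [231.0, 12.0]]
px/mm x10 [[4.2, -1.5], [-2.1, -3.3]]
```

View pics/z7.png

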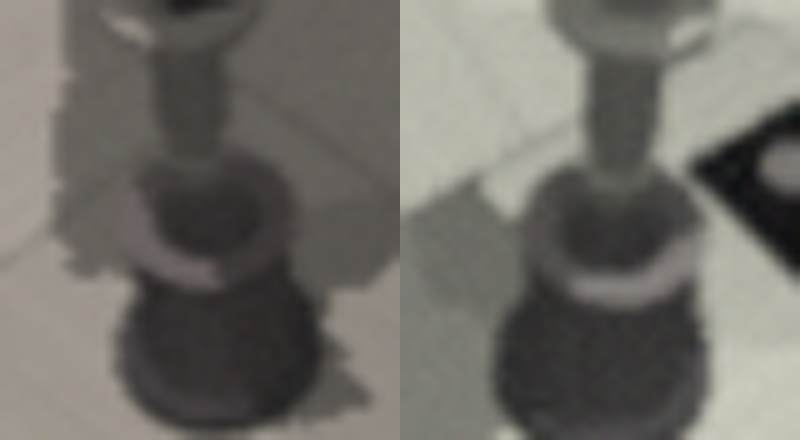

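Run:
```python
from h import *
delta([.5313,-.1796,.182],72)
```

```text
shift cm [0.165 0.028 1.844] turn [ 0.001 -0.     0.033]
```

>>> {"op": "apply_moves", "data": {
  "rows": [
    [[0.1, 0.03, 0.1], [0, 0, 0]],
    [[0.17, 0.05, 0.3], [0, 0, 0]],
    [[0.17, 0.05, 0.5], [0, 0, 0]],
    [[0.17, 0.05, 0.7], [0, 0, 0]],
    [[0.17, 0.05, 0.9], [0, 0, 0]],
    [[0.17, 0.05, 1.1], [0, 0, 0]],
    [[0.17, 0.05, 1.3], [0, 0, 0]],
    [[0.17, 0.05, 1.5], [0, 0, 0]],
    [[0.17, 0.05, 1.7], [0, 0, 0]],
    [[0.17, 0.05, 1.8], [0, 0, 0]]
  ],
  "newtons": 100
}}

```text
clock: 10.5
ee_pos: [0.5315, -0.1796, 0.1821]
ee_rot: [-180.0, 0.0, 72.0]
force: [-0.7, -0.6, -0.6]
gripper_width: 0.27
```

```bash
cat > st.py <<'E'
from h import *
o=bot.get_obs(); print(o["ee_pos"].round(4),o["ee_rot"].round(2),o["force"].round(2),o["ft_torque"].round(3),o["gripper_width"],"foot below rim mm",round((.112-(o["ee_pos"][2]-.0769))*1000,1))
E
python3 st.py
python3 - <<'E'
from h import *
delta([.5313,-.1796,.172],72)
E
```

```text
[ 0.5315 -0.1796  0.1821] [-1.7999e+02  1.0000e-02  7.2040e+01] [-0.7  -0.56 -0.59] [-0.038  0.008  0.048] 0.26985877869464037 foot below rim mm 6.8
shift cm [-0.008 -0.018  1.01 ] turn [-0.012  0.006  0.039]
```

No side load yet, with the foot about 7 mm into the flare. Continuing gently into the bore.

>>> {"op": "apply_moves", "data": {
  "rows": [
    [[0, 0, 0.1], [0, 0, 0]],
    [[0, 0, 0.2], [0, 0, 0]],
    [[0, 0, 0.3], [0, 0, 0]],
    [[0, 0, 0.4], [0, 0, 0]],
    [[0, 0, 0.5], [0, 0, 0]],
    [[0, 0, 0.6], [0, 0, 0]],
    [[0, 0, 0.7], [0, 0, 0]],
    [[0, 0, 0.7], [0, 0, 0]],
    [[0, 0, 0.7], [0, 0, 0]],
    [[0, 0, 0.7], [0, 0, 0]]
  ]
}}

```text
clock: 11.5
ee_pos: [0.5316, -0.1796, 0.1754]
ee_rot: [180.0, 0.0, 72.0]
force: [0.1, 0.3, -1.4]
gripper_width: 0.262
```

```bash
python3 st.py
```

```text
[ 0.5316 -0.1796  0.1754] [179.99   0.    72.04] [ 0.09  0.32 -1.43] [-0.019 -0.014  0.021] 0.26172159791837957 foot below rim mm 13.5
```

>>> {"op": "apply_moves", "data": {
  "rows": [
    [[0, 0, 0.1], [0, 0, 0]],
    [[0, 0, 0.2], [0, 0, 0]],
    [[0, 0, 0.3], [0, 0, 0]],
    [[0, 0, 0.4], [0, 0, 0]],
    [[0, 0, 0.5], [0, 0, 0]],
    [[0, 0, 0.6], [0, 0, 0]],
    [[0, 0, 0.7], [0, 0, 0]],
    [[0, 0, 0.7], [0, 0, 0]],
    [[0, 0, 0.7], [0, 0, 0]],
    [[0, 0, 0.7], [0, 0, 0]]
  ]
}}

```text
clock: 12.5
ee_pos: [0.5316, -0.1796, 0.1683]
ee_rot: [180.0, 0.0, 72.0]
force: [0.1, 0.1, -1.5]
gripper_width: 0.271
```

```bash
python3 st.py
```

```text
[ 0.5316 -0.1796  0.1683] [180.     0.    72.04] [ 0.09  0.12 -1.46] [-0.007  0.041 -0.034] 0.2706262915713377 foot below rim mm 20.6
```

>>> {"op": "apply_moves", "data": {
  "rows": [
    [[0, 0, 0.06], [0, 0, 0]],
    [[0, 0, 0.12], [0, 0, 0]],
    [[0, 0, 0.18], [0, 0, 0]],
    [[0, 0, 0.24], [0, 0, 0]],
    [[0, 0, 0.3], [0, 0, 0]],
    [[0, 0, 0.36], [0, 0, 0]],
    [[0, 0, 0.42], [0, 0, 0]],
    [[0, 0, 0.48], [0, 0, 0]],
    [[0, 0, 0.5], [0, 0, 0]],
    [[0, 0, 0.5], [0, 0, 0]]
  ]
}}

```text
clock: 13.5
ee_pos: [0.5317, -0.1797, 0.1636]
ee_rot: [180.0, -0.0, 72.0]
force: [-2.2, 0.4, 6.3]
gripper_width: 0.266
```

```bash
python3 st.py
```

```text
[ 0.5317 -0.1797  0.1636] [ 1.7998e+02 -1.0000e-02  7.2030e+01] [-2.23  0.45  6.29] [ 0.048  0.575 -0.047] 0.2660429691816621 foot below rim mm 25.3
```

Contact at about 25 mm: the teeth are meeting the nose. Using smaller steps from here.

>>> {"op": "apply_moves", "data": {
  "rows": [
    [[0, 0, 0.04], [0, 0, 0]],
    [[0, 0, 0.08], [0, 0, 0]],
    [[0, 0, 0.12], [0, 0, 0]],
    [[0, 0, 0.16], [0, 0, 0]],
    [[0, 0, 0.2], [0, 0, 0]],
    [[0, 0, 0.24], [0, 0, 0]],
    [[0, 0, 0.28], [0, 0, 0]],
    [[0, 0, 0.3], [0, 0, 0]],
    [[0, 0, 0.3], [0, 0, 0]],
    [[0, 0, 0.3], [0, 0, 0]]
  ]
}}

```text
clock: 14.5
ee_pos: [0.5316, -0.1797, 0.1603]
ee_rot: [180.0, 0.0, 72.0]
force: [-0.1, -2.5, 1.7]
gripper_width: 0.267
```

```bash
python3 st.py
```

```text
[ 0.5316 -0.1797  0.1603] [1.7999e+02 1.0000e-02 7.2030e+01] [-0.14 -2.47  1.67] [-0.623  0.093 -0.001] 0.26675089822178943 foot below rim mm 28.6
```

>>> {"op": "apply_moves", "data": {
  "rows": [
    [[0, 0, 0.04], [0, 0, 0]],
    [[0, 0, 0.08], [0, 0, 0]],
    [[0, 0, 0.12], [0, 0, 0]],
    [[0, 0, 0.16], [0, 0, 0]],
    [[0, 0, 0.2], [0, 0, 0]],
    [[0, 0, 0.24], [0, 0, 0]],
    [[0, 0, 0.28], [0, 0, 0]],
    [[0, 0, 0.3], [0, 0, 0]],
    [[0, 0, 0.3], [0, 0, 0]],
    [[0, 0, 0.3], [0, 0, 0]]
  ]
}}

```text
clock: 15.5
ee_pos: [0.5315, -0.1795, 0.1573]
ee_rot: [-180.0, -0.0, 72.0]
force: [0.4, 0.0, 3.4]
gripper_width: 0.262
```

```bash
python3 st.py
```

```text
[ 0.5315 -0.1795  0.1573] [-179.99   -0.     72.04] [0.36 0.01 3.37] [-0.124  0.159 -0.027] 0.26216038526383056 foot below rim mm 31.6
```

>>> {"op": "apply_moves", "data": {
  "rows": [
    [[0, 0, 0.03], [0, 0, 0]],
    [[0, 0, 0.06], [0, 0, 0]],
    [[0, 0, 0.09], [0, 0, 0]],
    [[0, 0, 0.12], [0, 0, 0]],
    [[0, 0, 0.15], [0, 0, 0]],
    [[0, 0, 0.18], [0, 0, 0]],
    [[0, 0, 0.2], [0, 0, 0]],
    [[0, 0, 0.2], [0, 0, 0]],
    [[0, 0, 0.2], [0, 0, 0]],
    [[0, 0, 0.2], [0, 0, 0]]
  ]
}}

```text
clock: 16.5
ee_pos: [0.5315, -0.1796, 0.1553]
ee_rot: [-180.0, 0.0, 72.0]
force: [-0.4, -0.1, 3.4]
gripper_width: 0.264
```

```bash
python3 st.py
```

```text
[ 0.5315 -0.1796  0.1553] [-179.99    0.     72.04] [-0.42 -0.14  3.35] [0.012 0.222 0.007] 0.2642974936852039 foot below rim mm 33.6
```

>>> {"op": "apply_moves", "data": {
  "rows": [
    [[0, 0, 0.03], [0, 0, 0]],
    [[0, 0, 0.06], [0, 0, 0]],
    [[0, 0, 0.09], [0, 0, 0]],
    [[0, 0, 0.12], [0, 0, 0]],
    [[0, 0, 0.15], [0, 0, 0]],
    [[0, 0, 0.18], [0, 0, 0]],
    [[0, 0, 0.2], [0, 0, 0]],
    [[0, 0, 0.2], [0, 0, 0]],
    [[0, 0, 0.2], [0, 0, 0]],
    [[0, 0, 0.2], [0, 0, 0]]
  ]
}}

```text
clock: 17.5
ee_pos: [0.5316, -0.1796, 0.1533]
ee_rot: [180.0, 0.0, 72.0]
force: [-0.7, -0.7, 5.0]
gripper_width: 0.265
```

```bash
python3 st.py
```

```text
[ 0.5316 -0.1796  0.1533] [180.     0.    72.04] [-0.67 -0.7   5.04] [-0.062  0.241  0.004] 0.2652050063492835 foot below rim mm 35.6
```

>>> {"op": "apply_moves", "data": {
  "rows": [
    [[0, 0, 0.03], [0, 0, 0]],
    [[0, 0, 0.06], [0, 0, 0]],
    [[0, 0, 0.09], [0, 0, 0]],
    [[0, 0, 0.12], [0, 0, 0]],
    [[0, 0, 0.15], [0, 0, 0]],
    [[0, 0, 0.15], [0, 0, 0]],
    [[0, 0, 0.15], [0, 0, 0]],
    [[0, 0, 0.15], [0, 0, 0]],
    [[0, 0, 0.15], [0, 0, 0]],
    [[0, 0, 0.15], [0, 0, 0]]
  ]
}}

```text
clock: 18.5
ee_pos: [0.5316, -0.1796, 0.1519]
ee_rot: [180.0, -0.0, 72.0]
force: [-1.4, 0.2, 4.8]
gripper_width: 0.267
```

```bash
python3 st.py
```

```text
[ 0.5316 -0.1796  0.1519] [179.99  -0.    72.04] [-1.36  0.2   4.77] [0.054 0.224 0.002] 0.26682562783631475 foot below rim mm 37.0
```

>>> {"op": "apply_moves", "data": {
  "rows": [
    [[0, 0, 0.03], [0, 0, 0]],
    [[0, 0, 0.06], [0, 0, 0]],
    [[0, 0, 0.09], [0, 0, 0]],
    [[0, 0, 0.12], [0, 0, 0]],
    [[0, 0, 0.15], [0, 0, 0]],
    [[0, 0, 0.15], [0, 0, 0]],
    [[0, 0, 0.15], [0, 0, 0]],
    [[0, 0, 0.15], [0, 0, 0]],
    [[0, 0, 0.15], [0, 0, 0]],
    [[0, 0, 0.15], [0, 0, 0]]
  ]
}}

```text
clock: 19.5
ee_pos: [0.5317, -0.1796, 0.1507]
ee_rot: [180.0, -0.0, 72.0]
force: [-1.5, 1.0, 9.5]
gripper_width: 0.265
```

```bash
python3 st.py
```

```text
[ 0.5317 -0.1796  0.1507] [ 1.7998e+02 -1.0000e-02  7.2040e+01] [-1.5   1.04  9.46] [ 0.119  0.613 -0.028] 0.264825675641494 foot below rim mm 38.2
```

>>> {"op": "apply_moves", "data": {
  "rows": [
    [[0, 0, 0.03], [0, 0, 0]],
    [[0, 0, 0.06], [0, 0, 0]],
    [[0, 0, 0.09], [0, 0, 0]],
    [[0, 0, 0.1], [0, 0, 0]],
    [[0, 0, 0.1], [0, 0, 0]],
    [[0, 0, 0.1], [0, 0, 0]],
    [[0, 0, 0.1], [0, 0, 0]],
    [[0, 0, 0.1], [0, 0, 0]],
    [[0, 0, 0.1], [0, 0, 0]],
    [[0, 0, 0.1], [0, 0, 0]]
  ]
}}

```text
clock: 20.5
ee_pos: [0.5317, -0.1797, 0.1498]
ee_rot: [180.0, -0.0, 72.0]
force: [-2.7, 0.6, 13.1]
gripper_width: 0.269
```

```bash
python3 st.py
```

```text
[ 0.5317 -0.1797  0.1498] [ 1.7998e+02 -2.0000e-02  7.2040e+01] [-2.74  0.64 13.12] [0.16  0.813 0.006] 0.26902674347101996 foot below rim mm 39.1
```

A steady push of about 14 N, rising at 4 N per mm, means it is past the lock. Now the gradual upward tug.

>>> {"op": "apply_moves", "data": {
  "rows": [
    [[0, 0, -0.05], [0, 0, 0]],
    [[0, 0, -0.1], [0, 0, 0]],
    [[0, 0, -0.15], [0, 0, 0]],
    [[0, 0, -0.2], [0, 0, 0]],
    [[0, 0, -0.25], [0, 0, 0]],
    [[0, 0, -0.3], [0, 0, 0]],
    [[0, 0, -0.35], [0, 0, 0]],
    [[0, 0, -0.4], [0, 0, 0]],
    [[0, 0, -0.4], [0, 0, 0]],
    [[0, 0, -0.4], [0, 0, 0]]
  ]
}}

```text
clock: 21.5
ee_pos: [0.5314, -0.1795, 0.1531]
ee_rot: [-180.0, 0.0, 72.0]
force: [3.0, -1.1, -10.1]
gripper_width: 0.27
```

```bash
python3 st.py
```

```text
[ 0.5314 -0.1795  0.1531] [-1.7998e+02  1.0000e-02  7.2050e+01] [  3.05  -1.14 -10.05] [-0.437 -0.957 -0.034] 0.2696752611674689 foot below rim mm 35.8
```

>>> {"op": "apply_moves", "data": {
  "rows": [
    [[0, 0, -0.05], [0, 0, 0]],
    [[0, 0, -0.1], [0, 0, 0]],
    [[0, 0, -0.15], [0, 0, 0]],
    [[0, 0, -0.2], [0, 0, 0]],
    [[0, 0, -0.25], [0, 0, 0]],
    [[0, 0, -0.3], [0, 0, 0]],
    [[0, 0, -0.35], [0, 0, 0]],
    [[0, 0, -0.35], [0, 0, 0]],
    [[0, 0, -0.35], [0, 0, 0]],
    [[0, 0, -0.35], [0, 0, 0]]
  ]
}}

```text
clock: 22.5
ee_pos: [0.5314, -0.1796, 0.1567]
ee_rot: [-180.0, 0.0, 72.0]
force: [3.5, -1.3, -19.5]
gripper_width: 0.268
```

```bash
python3 st.py
```

```text
[ 0.5314 -0.1796  0.1567] [-1.7998e+02  1.0000e-02  7.2040e+01] [  3.52  -1.31 -19.49] [-0.326 -0.905 -0.008] 0.2683240949028754 foot below rim mm 32.2
```

>>> {"op": "apply_moves", "data": {
  "rows": [
    [[0, 0, 0.05], [0, 0, 0]],
    [[0, 0, 0.05], [0, 0, 0]],
    [[0, 0, 0.05], [0, 0, 0]],
    [[0, 0, 0.05], [0, 0, 0]],
    [[0, 0, 0.05], [0, 0, 0]],
    [[0, 0, 0.05], [0, 0, 0]],
    [[0, 0, 0.05], [0, 0, 0]],
    [[0, 0, 0.05], [0, 0, 0]],
    [[0, 0, 0.05], [0, 0, 0]],
    [[0, 0, 0.05], [0, 0, 0]]
  ]
}}

```text
clock: 23.5
ee_pos: [0.5315, -0.1795, 0.1563]
ee_rot: [-180.0, 0.0, 72.0]
force: [2.7, -0.3, -19.6]
gripper_width: 0.266
```

```bash
python3 st.py
```

```text
[ 0.5315 -0.1795  0.1563] [-179.99    0.     72.04] [  2.72  -0.33 -19.6 ] [-0.17  -0.376 -0.027] 0.2662420083224596 foot below rim mm 32.6
```

>>> {"op": "apply_moves", "data": {
  "rows": [
    [[0, 0, 0.1], [0, 0, 0]],
    [[0, 0, 0.1], [0, 0, 0]],
    [[0, 0, 0.1], [0, 0, 0]],
    [[0, 0, 0.1], [0, 0, 0]],
    [[0, 0, 0.1], [0, 0, 0]],
    [[0, 0, 0.1], [0, 0, 0]],
    [[0, 0, 0.1], [0, 0, 0]],
    [[0, 0, 0.1], [0, 0, 0]],
    [[0, 0, 0.1], [0, 0, 0]],
    [[0, 0, 0.1], [0, 0, 0]]
  ]
}}

```text
clock: 24.5
ee_pos: [0.5315, -0.1795, 0.1553]
ee_rot: [-180.0, 0.0, 72.0]
force: [1.6, -0.1, -16.1]
gripper_width: 0.262
```

```bash
python3 st.py
```

```text
[ 0.5315 -0.1795  0.1553] [-180.      0.     72.04] [  1.65  -0.06 -16.11] [-0.188 -0.261 -0.011] 0.2624345841853312 foot below rim mm 33.6
```

Held in the band for over 2 s; the collet lifted and the tube stayed locked. Easing back to neutral before release.

>>> {"op": "apply_moves", "data": {
  "rows": [
    [[0, 0, 0.05], [0, 0, 0]],
    [[0, 0, 0.1], [0, 0, 0]],
    [[0, 0, 0.15], [0, 0, 0]],
    [[0, 0, 0.2], [0, 0, 0]],
    [[0, 0, 0.25], [0, 0, 0]],
    [[0, 0, 0.27], [0, 0, 0]],
    [[0, 0, 0.27], [0, 0, 0]],
    [[0, 0, 0.27], [0, 0, 0]],
    [[0, 0, 0.27], [0, 0, 0]],
    [[0, 0, 0.27], [0, 0, 0]]
  ]
}}

```text
clock: 25.5
ee_pos: [0.5316, -0.1796, 0.1527]
ee_rot: [180.0, 0.0, 72.0]
force: [-0.8, -0.0, -7.8]
gripper_width: 0.268
```

```bash
python3 st.py
```

```text
[ 0.5316 -0.1796  0.1527] [179.99   0.    72.04] [-0.8  -0.03 -7.79] [-0.03   0.105 -0.027] 0.2676769971568438 foot below rim mm 36.2
```

>>> {"op": "apply_moves", "data": {
  "rows": [
    [[0, 0, 0.03], [0, 0, 0]],
    [[0, 0, 0.06], [0, 0, 0]],
    [[0, 0, 0.06], [0, 0, 0]],
    [[0, 0, 0.06], [0, 0, 0]],
    [[0, 0, 0.06], [0, 0, 0]],
    [[0, 0, 0.06], [0, 0, 0]],
    [[0, 0, 0.06], [0, 0, 0]],
    [[0, 0, 0.06], [0, 0, 0]],
    [[0, 0, 0.06], [0, 0, 0]],
    [[0, 0, 0.06], [0, 0, 0]]
  ]
}}

```text
clock: 26.5
ee_pos: [0.5316, -0.1796, 0.1521]
ee_rot: [180.0, 0.0, 72.0]
force: [-0.0, 0.5, -4.2]
gripper_width: 0.268
```

```bash
python3 st.py
```

```text
[ 0.5316 -0.1796  0.1521] [179.99   0.    72.04] [-0.01  0.49 -4.2 ] [-0.021  0.027  0.024] 0.2675176885385725 foot below rim mm 36.8
```

>>> {"op": "apply_moves", "data": {
  "rows": [
    [[0, 0, 0.03], [0, 0, 0]],
    [[0, 0, 0.03], [0, 0, 0]],
    [[0, 0, 0.03], [0, 0, 0]],
    [[0, 0, 0.03], [0, 0, 0]],
    [[0, 0, 0.03], [0, 0, 0]],
    [[0, 0, 0.03], [0, 0, 0]],
    [[0, 0, 0.03], [0, 0, 0]],
    [[0, 0, 0.03], [0, 0, 0]],
    [[0, 0, 0.03], [0, 0, 0]],
    [[0, 0, 0.03], [0, 0, 0]]
  ],
  "grip": 90
}}

```text
clock: 27.5
ee_pos: [0.5316, -0.1796, 0.1517]
ee_rot: [-180.0, 0.0, 72.0]
force: [0.4, -0.5, 0.6]
gripper_width: 0.901
```

Run:
```python
from h import *
o=bot.get_obs(); print(o["ee_pos"],o["force"],o["gripper_width"])
im=bot.read_camera("wrist"); cv2.imwrite("pics/w5.png",im[:,:,::-1])
```

```text
[ 0.53156354 -0.1795724   0.1517184 ] [ 0.35757386 -0.48096188  0.57411687] 0.9008129803363519
```

View pics/w5.png

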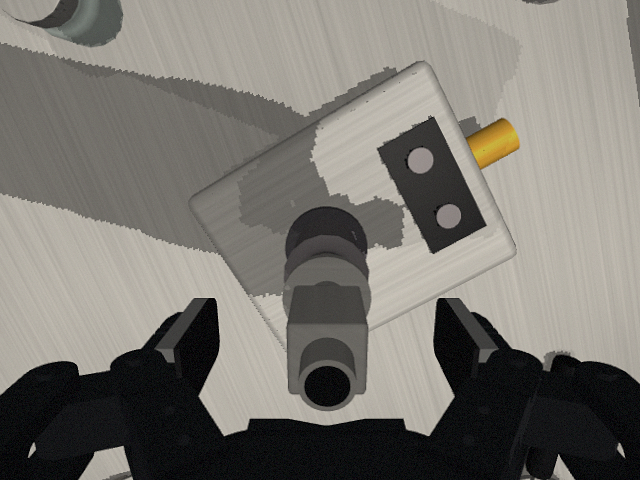

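The jaws are clear on both sides and the tube stands in the fitting, with its stub at (327,385). Rising straight up.

>>> {"op": "apply_moves", "data": {
  "rows": [
    [[0, 0, -0.3], [0, 0, 0]],
    [[0, 0, -1], [0, 0, 0]],
    [[0, 0, -2.2], [0, 0, 0]],
    [[0, 0, -4], [0, 0, 0]],
    [[0, 0, -6], [0, 0, 0]],
    [[0, 0, -8], [0, 0, 0]],
    [[0, 0, -10], [0, 0, 0]],
    [[0, 0, -11.5], [0, 0, 0]],
    [[0, 0, -12], [0, 0, 0]],
    [[0, 0, -12], [0, 0, 0]]
  ]
}}

```text
clock: 28.55
ee_pos: [0.5318, -0.1795, 0.2723]
ee_rot: [179.9, -0.0, 72.1]
force: [-0.2, -0.3, -1.3]
gripper_width: 0.903
```

Run:
```python
from h import *
o=bot.get_obs(); print(o["ee_pos"],o["force"],o["gripper_width"])
P=[]
for n,(x,y) in (("scene",(215,180)),("side",(300,200))):
    im=bot.read_camera(n)[:,:,::-1]; cv2.imwrite(f"pics/{n}6.png",im)
    P.append(cv2.resize(im[y:y+140,x:x+100],None,fx=4,fy=4,interpolation=cv2.INTER_CUBIC))
    # expected stub top for foot 36.5 below rim
    print(n,((proj(cam(n),[[.5315,-.1796,.112-.0365+.124]])-[x,y]+.5)*4-.5))
cv2.imwrite("pics/z8.png",cv2.hconcat(P))
```

```text
[ 0.53179321 -0.17952511  0.27231728] [-0.24430884 -0.30791701 -1.32772403] 0.9034326673751106
scene [[227.46988262 286.01992288]]
side [[235.72315031 239.06325783]]
```

View pics/z8.png

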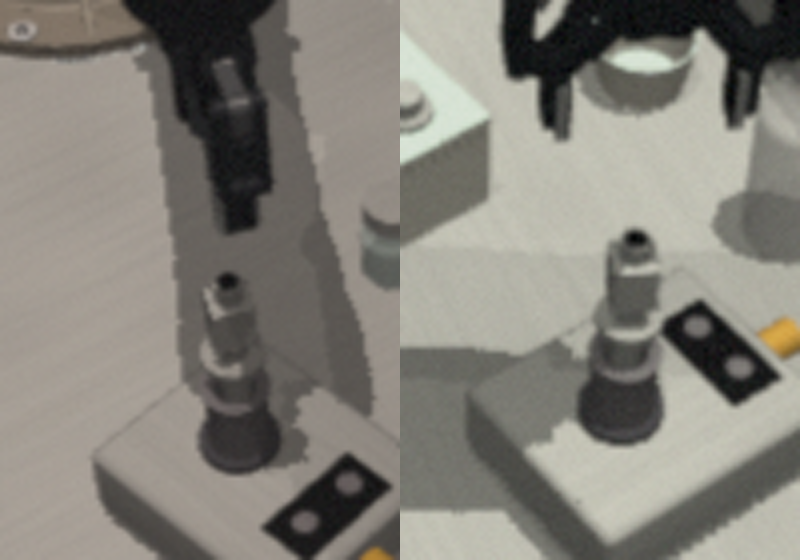

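View pics/scene6.png

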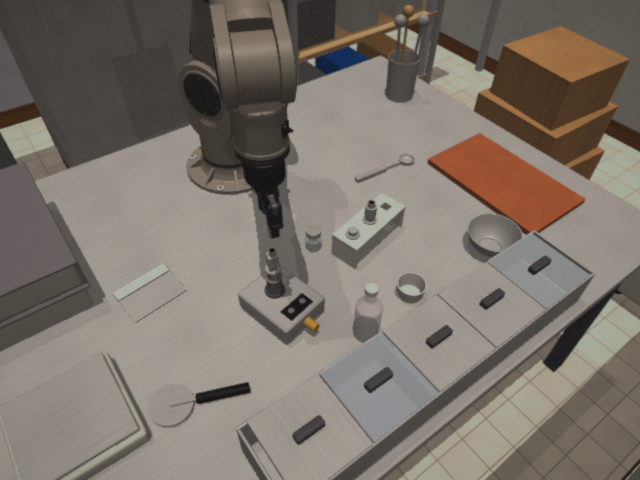

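The scene and side views show the tube upright in the fitting with its stub at the expected pixels, to within about 1 px. The gripper is clear, the wide tube and plug are still in the rack, and the bystanders have not moved. Handing in.

```bash
python3 -c "
from plant import bot
print(bot.finish_job()); print(bot.get_obs()['clock'])"
```

```text
the job is handed in; nothing more can be done
None
the job is handed in; nothing more can be done
```

The riser tube (square grip block) is locked in the push-fit fitting and standing upright. I handed the job in at about 28.7 s on the clock.

- **Push:** I fed the tube in using small steps. The teeth met the nose at about 25 mm. Past about 37 mm the resistance rose at roughly 4 N per mm, and I stopped at a steady 14–15 N with the foot about 39 mm deep. The highest push I read was about 14.5 N. The force shows only at the end of each 1 s move, so peaks in between were not seen.
- **Tug:** I read about 18 N, 18 N and then 15 N net of the tube's weight (19.5, 19.6 and 16.1 N raw) over about 2 s. The tube rose about 3.5 mm and the pull climbed by 2–3 N per mm, which fits a locked tube lifting the collet.
- **Release:** I eased back to about 3 N of remaining pull, lowered another 0.3 mm and opened the gripper. I then rose clear.

**Checks that disagreed:**
- The wrist and fixed cameras differed by 1–2 mm on where the mouth is. I aimed at about the wrist camera's value, which a close-up from the fixed cameras supported, and the tube entered with no side force.
- In the last views the tube's top was within 0.5 px of the expected spot in the side camera. In the scene camera it was about 1 px off, similar to the offset that camera had shown earlier.
- One transfer move stopped 43 mm short, still in free air, because I had not updated the tool axes after a turn. I corrected it without touching anything.

In the last scene picture, the wide tube and plug were still in the rack and everything else looked unmoved.

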